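# Put the swapped pipe fittings back in their sample trays

## Robot

A 6-joint arm with a two-finger parallel gripper is mounted at the origin on a cart in front of the work surface, level with it; the furniture and walls round the work are solid. World frame = base frame: x ahead of the robot, y to its left, z up, the work surface at z = 0. Lengths are in m, angles in degrees, forces in N, time in s.
With the tool pointing down it reaches from about 0.25 to 0.725 m from the base axis. Payload 9.7 kg.
Tool frame: the origin (TCP) lies midway between the tips of the shut fingers; the grasp point (between the pads) lies 19 mm behind it (bot.pinch_z is the distance from the TCP to the grasp point, in m); z points along the fingers, y is the line along which they close (so a half turn about z gives the same grasp; the last joint's range is limited). The gripper opens to 85 mm and grips with 20 to 120 N. Pads are 22 mm wide; open, the fingers measure 114 mm over their backs; the gripper's body (76 mm by 85 mm) begins 54 mm behind the grasp point. The pads swing forward as they close: fully open they stand 13 mm farther back than shut.
Start: joints at [65.374, 4.979, 10.078, 95.1, 0, 90], TCP at [0.229, 0.5, 0.231] pointing down, gripper open.
Joint ranges: [-179.16, 179.16], [-48.56, 103.87], [-65.8, 70.77], [-126.05, 130.52], [-82.76, 87.17], [-180, 180]. Speed limits (degrees/s): [127.2, 127.2, 147.25, 180, 180, 180].

## Interface

Orientations are given as [roll, pitch, yaw] about the fixed x, y, z axes, in that order (R = Rz(yaw) Ry(pitch) Rx(roll)).
In Python, from workcell import sensors, camera, ticket, bot gives the robot as it stands.
- The arm moves only by the shell command python3 -m handwheel 'ROWS' [FORCE]. ROWS is a JSON object of lists of equal length, an entry for each row: "gripper": the opening, from -1 (shut) to 1 (fully open); "slide": the shift along the tool's x, y, z in mm, a list of three; "yaw": the turn about the tool's z in rad. A call has 1 to 8 rows; each row shifts and turns the commanded pose from where the row before left it, along the tool's axes as they then stand; what a row does not reach is not made up. A row lasts 1/12 s, in which the tool goes at most 41.7 mm and 7.16 degrees, less where a joint would pass 70% of its speed; a pose out of reach is approached as far as the arm can. A call is refused whole if a number of a shift passes 41.7 or a number of a turn 0.125, either way. A call with a gripper value outside its range is refused whole. The fingers move at their own pace and stop on an object; FORCE is the grip in N (left out, the last holds). Time passes only in rows, so rows that do not move let the fingers close. It gives the time, the measured TCP pose, the force, the opening and the grip force at its end, in the units of the state.
- sensors.get_obs(): the state, without advancing time (a new reading comes with each control period).
- camera(name): name is "scene" or "side" or "wrist"; returns a dict with "img" (400x640x3 uint8, red, green, blue), "fx", "fy", "cx", "cy" (pixels), "dist" ([k1, k2, p1, p2, k3] as OpenCV has them; the pictures are not rectified), "R" (3x3) and "t" (3): a world point X has camera coordinates R X + t. Camera axes: x right, y down, z forward; pixel columns grow to the right and rows downward; lengths in m; the calibration is good to about 2 mm. A picture is of the moment at which its call begins. There is no depth.
- ticket.job_done(): hands the job in; it is judged then, once.
The state is a dict: "time": time; "q": joint angles; "qd": joint speeds; "joint_efforts": joint torques, N m; "ee_pos": TCP position; "tcp_rot": TCP orientation; "wrist_force": force on the tool from outside, world axes, zero at the start; "torque": the same for the moment, N m; "opening": finger opening in m; "grasp_force": force on a finger pad.
Only numpy, scipy, OpenCV 4.12 (cv2) and the standard library are available. Lean on these libraries where they do the work, as an engineer would, in place of code of your own. Each camera call takes 0.05 s, during which the arm holds its last target. There are 200 camera calls.

## Task

The four loose fittings (tee, union, nipple, cap) stand in one another's trays. Put each one in the middle of the tray that has the same fitting fixed behind it as a sample, upright as it is now. The tray without a sample is free for parking a fitting on the way and is empty again at the end; leave the wrench where it lies.

Things in the scene. Friction and masses are not known exactly. Their poses are not given: they have to be found in the camera images.
- tee: loose brass pipe tee lying flat, 56 x 66 x 45 mm high, 0.24 kg. Origin: centre of its underside, z up. Through run along its y (66 mm), side branch to its -x. Across its middle it spans x = -29 to +22 mm: grasp there, fingers closing along its x. At the start its x lies along the tray's y, either way, within about 0.4 rad.
- union: loose brass pipe union standing upright, 48 mm high, 0.2 kg: a broad hexagon 54 mm across (16 to 34 mm up), above it an open neck about 40 mm across. Origin: centre of its underside, z up. At the start its y lies along the tray's y within about 0.4 rad: grasp round it, fingers closing along its y.
- nipple: loose small brass hexagon nipple standing upright (threads 28 mm across above and below a hexagon of 35 x 31 mm), open through, 40 mm high, 0.09 kg. Origin: centre of its underside, z up. At the start its y lies along the tray's y within about 0.4 rad: grasp round it, fingers closing along its y.
- cap: loose brass pipe cap, a low hexagon with a closed domed top, 41 x 47 x 25 mm high, 0.07 kg. Origin: centre of its underside, z up. Flats 41 mm apart along its x: grasp with the fingers closing along its x, which at the start lies along the tray's y, either way, within about 0.4 rad.
- tray_tee: Tray for the tee: fixed grey metal tray, 96 x 96 mm; square recess 88 mm inside, floor at z = 3 mm, lip 7 mm high. Origin: under the recess centre, at the cart top (z = 0); x points away from the robot (within about 0.15 rad), z up. Fixed behind the recess, 88 mm along +x, stands a sample tee on a black block, its top at z = 56 mm.
- tray_union: Tray for the union: fixed grey metal tray, 96 x 96 mm; square recess 88 mm inside, floor at z = 3 mm, lip 7 mm high. Origin: under the recess centre, at the cart top (z = 0); x points away from the robot (within about 0.15 rad), z up. Fixed behind the recess, 88 mm along +x, stands a sample union on a black block, its top at z = 59 mm.
- tray_nipple: Tray for the nipple: fixed grey metal tray, 96 x 96 mm; square recess 88 mm inside, floor at z = 3 mm, lip 7 mm high. Origin: under the recess centre, at the cart top (z = 0); x points away from the robot (within about 0.15 rad), z up. Fixed behind the recess, 88 mm along +x, stands a sample nipple on a black block, its top at z = 51 mm.
- tray_cap: Tray for the cap: fixed grey metal tray, 96 x 96 mm; square recess 88 mm inside, floor at z = 3 mm, lip 7 mm high. Origin: under the recess centre, at the cart top (z = 0); x points away from the robot (within about 0.15 rad), z up. Fixed behind the recess, 88 mm along +x, stands a sample cap on a black block, its top at z = 36 mm.
- tray_spare: Spare tray: fixed grey metal tray, 96 x 96 mm; square recess 88 mm inside, floor at z = 3 mm, lip 7 mm high. Origin: under the recess centre, at the cart top (z = 0); x points away from the robot (within about 0.15 rad), z up. It has no sample behind it and is empty at the start.
- wrench: loose open-ended wrench, 41 x 210 x 9 mm, lying across the front edge of the cart top (along y), origin under its centre. Not part of the job: leave it lying.
Things that resemble listed ones, but are neither listed nor needed, are in the scene too. What is shaped like the union but blue is not meant.

How it is judged:
By the outcome, as a careful person would: the job done as asked, in the order asked, and still so for the second after the job is handed in, with the robot touching nothing.
It also fails if it takes over 144 s, if anything falls off the work surface, if the arm or the gripper's body presses on something with over 40 N, if the wrist force passes 120 N, or if a joint passes its speed limit or range.

## Working session

There is one attempt and no reset: what is moved stays moved. The work goes in short steps, Python scripts to look and compute and a shell command to move; the robot and the scene stay as the last step left them, time stands still between calls to the robot, and variables do not carry over. Pictures are saved under pics/ and viewed, at most 14 in all, crops included, and the job is handed in when it is done.

```bash
ls; mkdir -p pics
cat > h.py <<'E'
import numpy as np, cv2
from workcell import sensors, camera, ticket, bot
def K(c): return np.array([[c['fx'],0,c['cx']],[0,c['fy'],c['cy']],[0,0,1.]])
def ray(c,uv):
    p=cv2.undistortPoints(np.array(uv,float).reshape(-1,1,2),K(c),np.array(c['dist'],float)).reshape(-1,2)
    R=np.array(c['R']);o=-R.T@np.array(c['t'])
    return o,np.c_[p,np.ones(len(p))]@R
def onz(c,uv,z):
    o,d=ray(c,uv); return o+d*((z-o[2])/d[:,2])[:,None]
def proj(c,X):
    return cv2.projectPoints(np.array(X,float).reshape(-1,1,3),cv2.Rodrigues(np.array(c['R'],float))[0],np.array(c['t'],float),K(c),np.array(c['dist'],float))[0].reshape(-1,2)
def tri(c1,a,c2,b):
    o1,d1=ray(c1,[a]);o2,d2=ray(c2,[b]);d1=d1[0];d2=d2[0]
    s=np.linalg.lstsq(np.c_[d1,-d2],o2-o1,rcond=None)[0]
    p,q=o1+s[0]*d1,o2+s[1]*d2
    return (p+q)/2,np.linalg.norm(p-q)
def save(img,n): cv2.imwrite('pics/'+n,cv2.cvtColor(img,cv2.COLOR_RGB2BGR))
E
python3 - <<'E'
from h import *
import pickle
d={}
for n in('scene','side','wrist'):
    c=camera(n);d[n]=c;save(c['img'],n+'0.png');print(n,-np.array(c['R']).T@c['t'])
pickle.dump(d,open('d0.pkl','wb'))
print(sensors.get_obs(),bot.pinch_z,[a for a in dir(bot) if a[0]!='_'])
E
```

```text
pics
scene [-0.05692189 -0.53264221  0.7558418 ]
side [ 0.10577635 -0.90475642  0.59380073]
wrist [0.15940299 0.53166944 0.37237445]
{'time': 0.15, 'q': array([6.53726162e+01, 5.00291301e+00, 1.00449764e+01, 9.51011930e+01,
       1.86920783e-05, 9.00013945e+01]), 'qd': array([-0.12056342,  0.01498032,  0.09481454,  0.05346127,  0.00869558,
        0.00565592]), 'joint_efforts': array([ 1.54524139e-03, -5.20762503e+01,  4.65044117e+01,  1.38856398e-02,
        4.57318902e-05,  4.06848443e-06]), 'ee_pos': array([0.22911504, 0.49979962, 0.23075588]), 'tcp_rot': array([-1.79940870e+02, -1.72529328e-05,  1.55371222e+02]), 'wrist_force': array([-0.0427816 ,  0.52175575, -0.13717816]), 'torque': array([-0.03304858,  0.02990451, -0.02277456]), 'grasp_force': 0.0, 'opening': 0.08515575923582536} 0.0187 ['PlanningError', 'pinch_z']
```

View pics/scene0.png

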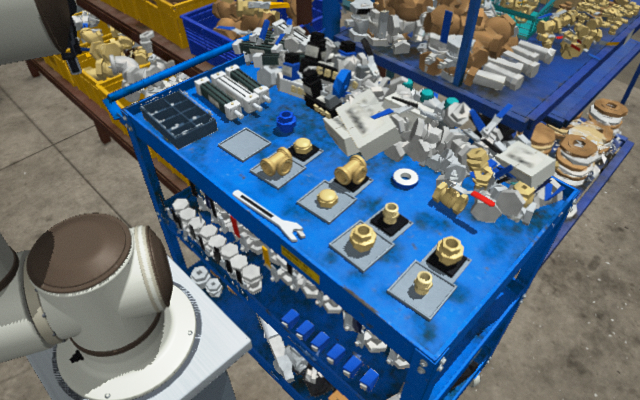

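View pics/side0.png

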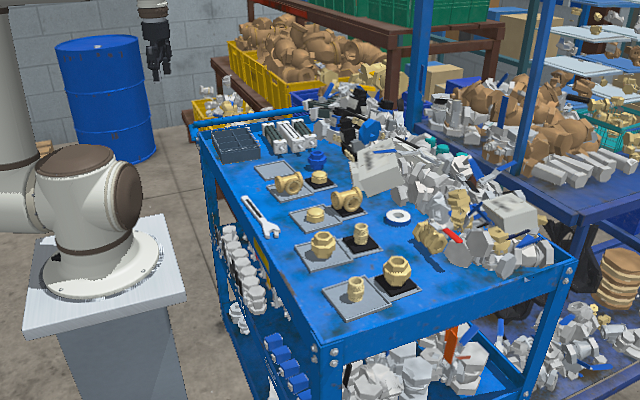

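View pics/wrist0.png

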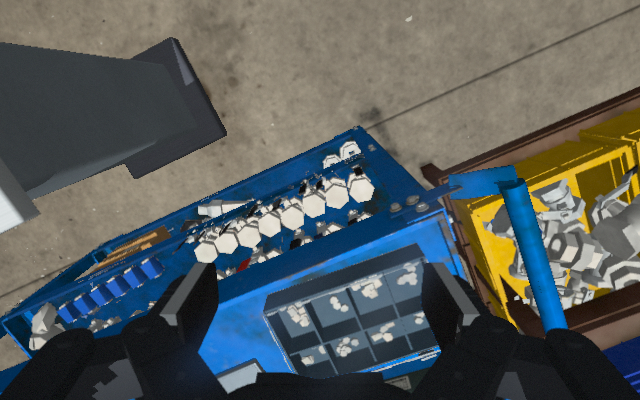

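The scene picture shows, by tray: spare tray, empty, at (244,144). The tee at (275,165) stands in tray_cap, whose sample is at (303,147). The cap at (327,198) stands in tray_tee (sample at 350,170). The union at (362,238) stands in tray_nipple (sample at 391,213). The nipple at (424,283) stands in tray_union (sample at 450,250).

Possible mix-ups:
- the samples on black blocks listed above
- the blue union at (285,122)
- loose brass on the scrap heap at (450,195)

In the side picture the loose pieces are at (289,183), (315,214), (323,244) and (355,289). The wrist picture shows only the cart's left corner.

Run:
```python
from h import *
import pickle
d=pickle.load(open('d0.pkl','rb'))
s,e,w=d['scene'],d['side'],d['wrist']
print('trays@7mm\n',onz(s,[(244,144),(277,168),(327,200),(362,243),(422,290)],.005).round(3))
print('samples@.03\n',onz(s,[(303,147),(350,170),(391,213),(450,250)],.03).round(3))
for n,a,b in[('tee',(275,165),(289,183)),('cap',(327,198),(315,214)),('union',(362,238),(323,244)),('nip',(424,283),(355,289)),('blue',(285,122),(316,158))]:
    p,g=tri(s,a,e,b);print(n,p.round(3),round(g,4))
o=sensors.get_obs()
from scipy.spatial.transform import Rotation as Ro
T=Ro.from_euler('xyz',o['tcp_rot'],degrees=True).as_matrix()
print('cam in tool',T.T@(-np.array(w['R']).T@w['t']-o['ee_pos']),'\n',(np.array(w['R'])@T).round(3),w['fx'])
img=cv2.resize(s['img'][100:320,200:490],None,fx=2.6,fy=2.6,interpolation=cv2.INTER_CUBIC);save(img,'crop0.png')
```

```text
trays@7mm
 [[ 0.478  0.265  0.005]
 [ 0.475  0.138  0.005]
 [ 0.482 -0.021  0.005]
 [ 0.443 -0.158  0.005]
 [ 0.436 -0.313  0.005]]
samples@.03
 [[ 0.553  0.128  0.03 ]
 [ 0.57  -0.009  0.03 ]
 [ 0.531 -0.16   0.03 ]
 [ 0.534 -0.305  0.03 ]]
tee [0.471 0.134 0.025] 0.01
cap [ 0.478 -0.026  0.019] 0.004
union [ 0.438 -0.162  0.031] 0.0041
nip [ 0.436 -0.314  0.03 ] 0.0008
blue [0.591 0.231 0.035] 0.0073
cam in tool [ 0.07665152 -0.00022725 -0.14161839] 
 [[ 0.001  1.     0.   ]
 [-0.954  0.001 -0.301]
 [-0.301  0.     0.954]] 352.582395145347
```

View pics/crop0.png

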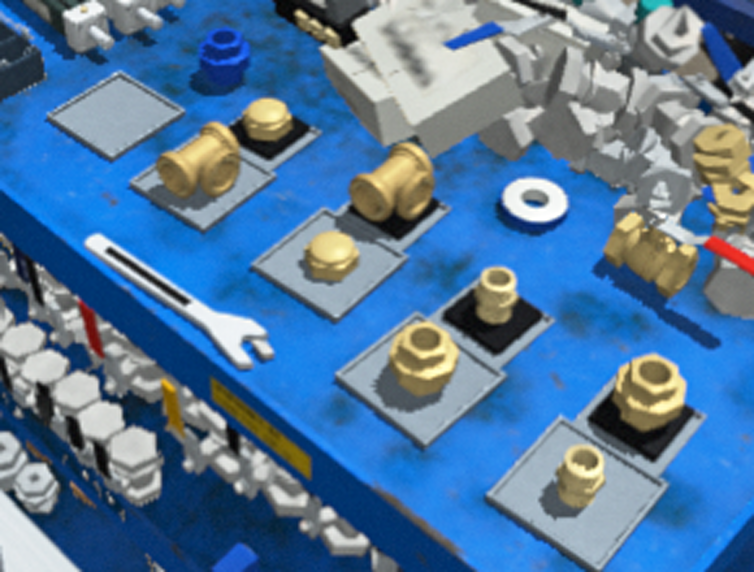

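The crop confirms which fitting is which: cap at crop (331,255) with the tee sample behind it, tee at (198,165) with the cap sample, union at (423,358) with the nipple sample, nipple at (580,475) with the union sample. Next I raise the arm, turn it to yaw 0 and look from above.

```bash
python3 -m handwheel '{"gripper":[1,1,1,1,1,1,1,1],"slide":[[0,0,-20],[0,0,-20],[0,0,-20],[0,0,-20],[0,0,0],[0,0,0],[0,0,0],[0,0,0]],"yaw":[0.12,0.12,0.12,0.12,0.12,0.12,0.12,0.12]}'
python3 -m handwheel '{"gripper":[1,1,1,1,1,1,1,1],"slide":[[0,0,0],[0,0,0],[0,0,0],[0,0,0],[0,0,0],[0,0,0],[0,0,0],[0,0,0]],"yaw":[0.12,0.12,0.12,0.12,0.12,0.12,0.12,0.12]}'
python3 -m handwheel '{"gripper":[1,1,1,1,1,1,1,1],"slide":[[0,0,0],[0,0,0],[0,0,0],[0,0,0],[0,0,0],[0,0,0],[0,0,0],[0,0,0]],"yaw":[0.12,0.12,0.12,0.12,0.12,0.12,0.062,0]}'
```

```text
time: 0.82
ee_pos: [0.2292, 0.5, 0.3111]
tcp_rot: [-180.0, 0.0, 100.0]
wrist_force: [-0.1, -0.5, -0.2]
opening: 0.0854
grasp_force: 0.0
time: 1.48
ee_pos: [0.308, 0.4497, 0.3108]
tcp_rot: [-176.0, 0.6, 53.5]
wrist_force: [1.4, 0.3, -0.7]
opening: 0.0855
grasp_force: 0.0
time: 2.15
ee_pos: [0.4362, 0.2864, 0.3111]
tcp_rot: [-168.5, 6.6, 27.1]
wrist_force: [0.3, -0.2, 0.5]
opening: 0.0854
grasp_force: 0.0
```

```bash
python3 -m handwheel '{"gripper":[1,1],"slide":[[0,0,0],[0,0,0]],"yaw":[0,0]}'; python3 -c "
from h import *
o=sensors.get_obs();print(o['q'].round(2),o['ee_pos'].round(3),o['tcp_rot'].round(2),o['qd'].round(2))"
```

```text
time: 2.32
ee_pos: [0.4343, 0.2897, 0.3117]
tcp_rot: [-168.5, 6.4, 27.5]
wrist_force: [0.1, 0.2, -0.2]
opening: 0.0856
grasp_force: 0.0
[ 27.45   9.76  23.53 110.22  11.52 179.94] [0.434 0.29  0.312] [-168.48    6.44   27.5 ] [ 1.23 -0.28  0.08 -0.03  0.05  0.04]
```

```bash
for i in 1 ; do python3 -m handwheel '{"gripper":[1,1,1,1,1,1,1,1],"slide":[[0,0,0],[0,0,0],[0,0,0],[0,0,0],[0,0,0],[0,0,0],[0,0,0],[0,0,0]],"yaw":[-0.12,-0.12,-0.12,-0.12,-0.12,-0.12,-0.12,-0.12]}'; done
python3 -c "
from h import *
o=sensors.get_obs();print(o['q'].round(2),o['ee_pos'].round(3),o['tcp_rot'].round(2),o['qd'].round(2))"
```

```text
time: 2.98
ee_pos: [0.4336, 0.2906, 0.3119]
tcp_rot: [-168.1, -5.7, 81.7]
wrist_force: [0.5, -0.7, -0.1]
opening: 0.0853
grasp_force: 0.0
[ 27.57   9.74  23.53 110.22  11.51 124.6 ] [0.434 0.291 0.312] [-168.12   -5.72   81.73] [-8.000e-02  4.000e-02 -3.000e-02 -1.000e-01 -9.000e-02 -8.186e+01]
```

q6 ran into its +180° limit and left the tool tilted by q5 = 11.5°. The relation is yaw = 180 + q1 − q6, so the comfortable yaw is about 180. I'll turn q6 to −180 and press gently on that limit to undo the tilt.

```bash
python3 -m handwheel '{"gripper":[1,1,1,1,1,1,1,1],"slide":[[0,0,0],[0,0,0],[0,0,0],[0,0,0],[0,0,0],[0,0,0],[0,0,0],[0,0,0]],"yaw":[-0.12,-0.12,-0.12,-0.12,-0.12,-0.12,-0.12,-0.12]}' | grep ee_pos
python3 -m handwheel '{"gripper":[1,1,1,1,1,1,1,1],"slide":[[0,0,0],[0,0,0],[0,0,0],[0,0,0],[0,0,0],[0,0,0],[0,0,0],[0,0,0]],"yaw":[-0.12,-0.12,-0.12,-0.12,-0.12,-0.12,-0.12,-0.12]}' | grep ee_pos
python3 -m handwheel '{"gripper":[1,1,1,1,1,1,1,1],"slide":[[0,0,0],[0,0,0],[0,0,0],[0,0,0],[0,0,0],[0,0,0],[0,0,0],[0,0,0]],"yaw":[-0.12,-0.12,-0.12,-0.12,-0.12,-0.12,-0.12,-0.12]}' | grep ee_pos
python3 -m handwheel '{"gripper":[1,1,1,1,1,1,1,1],"slide":[[0,0,0],[0,0,0],[0,0,0],[0,0,0],[0,0,0],[0,0,0],[0,0,0],[0,0,0]],"yaw":[-0.12,-0.12,-0.12,-0.12,-0.12,-0.12,-0.12,-0.12]}' | grep ee_pos
python3 -m handwheel '{"gripper":[1,1,1,1,1,1,1,1],"slide":[[0,0,0],[0,0,0],[0,0,0],[0,0,0],[0,0,0],[0,0,0],[0,0,0],[0,0,0]],"yaw":[-0.12,-0.12,-0.12,-0.12,-0.12,-0.12,-0.12,-0.12]}' | grep ee_pos
python3 -m handwheel '{"gripper":[1,1,1,1],"slide":[[0,0,0],[0,0,0],[0,0,0],[0,0,0]],"yaw":[-0.12,-0.12,-0.12,-0.12]}' 
python3 -c "
from h import *
o=sensors.get_obs();print(o['q'].round(2),o['ee_pos'].round(3),o['tcp_rot'].round(2),o['qd'].round(2))"
```

```text
ee_pos: [0.4336, 0.2906, 0.3119]
ee_pos: [0.4336, 0.2906, 0.3119]
ee_pos: [0.4336, 0.2906, 0.3119]
ee_pos: [0.4336, 0.2906, 0.3119]
ee_pos: [0.4336, 0.2906, 0.3119]
time: 6.65
ee_pos: [0.4336, 0.2906, 0.3119]
tcp_rot: [-168.7, 6.8, 25.5]
wrist_force: [-0.4, -0.4, -0.5]
opening: 0.0855
grasp_force: 0.0
[  27.57    9.73   23.53  110.22   11.51 -177.92] [0.434 0.291 0.312] [-168.72    6.84   25.52] [-3.000e-02 -1.200e-01  2.000e-02  1.100e-01  8.000e-02 -8.196e+01]
```

```bash
python3 -m handwheel '{"gripper":[1,1,1,1,1,1,1],"slide":[[0,0,0],[0,0,0],[0,0,0],[0,0,0],[0,0,0],[0,0,0],[0,0,0]],"yaw":[-0.1,-0.1,-0.1,-0.1,-0.1,0,0]}' 
python3 -c "
from h import *
o=sensors.get_obs();print(o['q'].round(2),o['ee_pos'].round(3),o['tcp_rot'].round(2),o['qd'].round(2))"
```

```text
time: 7.23
ee_pos: [0.361, 0.388, 0.3118]
tcp_rot: [-172.4, 1.9, 43.0]
wrist_force: [-0.2, -1.4, -0.0]
opening: 0.0855
grasp_force: 0.0
[  43.01    6.56   20.62  105.91    7.55 -179.94] [0.361 0.388 0.312] [-172.45    1.86   42.96] [-2.79  0.53  0.2   0.3   0.01  0.1 ]
```

```bash
python3 -m handwheel '{"gripper":[1,1,1,1,1,1,1],"slide":[[0,0,0],[0,0,0],[0,0,0],[0,0,0],[0,0,0],[0,0,0],[0,0,0]],"yaw":[-0.1,-0.1,-0.1,-0.1,-0.1,0,0]}' 
python3 -c "
from h import *
o=sensors.get_obs();print(o['q'].round(2),o['ee_pos'].round(3),o['tcp_rot'].round(2),o['qd'].round(2))"
```

```text
time: 7.82
ee_pos: [0.2572, 0.4662, 0.3114]
tcp_rot: [-177.9, -0.7, 60.0]
wrist_force: [0.4, -0.3, -0.8]
opening: 0.0855
grasp_force: 0.0
[  60.01    4.47   18.59  103.41    2.05 -179.94] [0.257 0.466 0.311] [-177.95   -0.71   59.95] [-2.49  0.16  0.14  0.05 -0.08  0.12]
```

```bash
python3 -m handwheel '{"gripper":[1,1,1,1],"slide":[[0,0,0],[0,0,0],[0,0,0],[0,0,0]],"yaw":[-0.1,-0.07,0,0]}' 
python3 -c "
from h import *
o=sensors.get_obs();print(o['q'].round(2),o['ee_pos'].round(3),o['tcp_rot'].round(2),o['qd'].round(2))"
```

```text
time: 8.15
ee_pos: [0.2181, 0.485, 0.3113]
tcp_rot: [-180.0, -0.9, 65.7]
wrist_force: [-0.1, 0.5, 0.2]
opening: 0.0856
grasp_force: 0.0
[ 6.5770e+01  4.1600e+00  1.8270e+01  1.0318e+02  4.0000e-02 -1.7994e+02] [0.218 0.485 0.311] [-179.96   -0.93   65.71] [-1.39  0.01  0.03  0.03 -0.02 -0.01]
```

```bash
python3 -m handwheel '{"gripper":[1,1,1,1,1,1,1,1],"slide":[[0,0,0],[0,0,0],[0,0,0],[0,0,0],[0,0,0],[0,0,0],[0,0,0],[0,0,0]],"yaw":[0.12,0.12,0.12,0.12,0.12,0.12,0.12,0.12]}' | grep ee_pos
python3 -m handwheel '{"gripper":[1,1,1,1,1,1,1,1],"slide":[[0,0,0],[0,0,0],[0,0,0],[0,0,0],[0,0,0],[0,0,0],[0,0,0],[0,0,0]],"yaw":[0.12,0.12,0.12,0.12,0.12,0.12,0.12,0.12]}' | grep ee_pos
python3 -m handwheel '{"gripper":[1,1,1,1,1,1,1,1],"slide":[[0,0,0],[0,0,0],[0,0,0],[0,0,0],[0,0,0],[0,0,0],[0,0,0],[0,0,0]],"yaw":[0.12,0.12,0.12,0.12,0.12,0.12,0.12,0.12]}' | grep ee_pos
python3 -m handwheel '{"gripper":[1,1,1,1,1,1,1,1],"slide":[[0,0,0],[0,0,0],[0,0,0],[0,0,0],[0,0,0],[0,0,0],[0,0,0],[0,0,0]],"yaw":[0.12,0.12,0.12,0.12,0.12,0.12,0.12,0.12]}' | grep ee_pos
python3 -m handwheel '{"gripper":[1,1,1,1,1],"slide":[[0,0,0],[0,0,0],[0,0,0],[0,0,0],[0,0,0]],"yaw":[0.12,0.12,0.12,0.09,0]}' 
python3 -c "
from h import *
o=sensors.get_obs();print(o['q'].round(2),o['ee_pos'].round(3),o['tcp_rot'].round(2),o['qd'].round(2))"
```

```text
ee_pos: [0.2194, 0.4845, 0.3112]
ee_pos: [0.2194, 0.4844, 0.3112]
ee_pos: [0.2194, 0.4845, 0.3113]
ee_pos: [0.2194, 0.4844, 0.3113]
time: 11.23
ee_pos: [0.2193, 0.4845, 0.3113]
tcp_rot: [179.1, 0.3, 179.5]
wrist_force: [-0.3, -0.4, 0.1]
opening: 0.0852
grasp_force: 0.0
[6.5630e+01 4.1600e+00 1.8270e+01 1.0318e+02 4.0000e-02 6.6090e+01] [0.219 0.484 0.311] [179.13   0.34 179.54] [ 3.300e-01  3.000e-02  1.000e-02  0.000e+00 -0.000e+00 -1.014e+01]
```

```bash
python3 -m handwheel '{"gripper":[1,1,1,1,1,1,1],"slide":[[-16,-30,0],[-16,-30,0],[-16,-30,0],[-16,-30,0],[-16,-30,0],[-16,-30,0],[-16,-30,0]],"yaw":[0,0,0,0,0,0,0]}' | grep -A1 ee_pos
python3 -m handwheel '{"gripper":[1,1,1,1,1,1,1,1],"slide":[[-16,-30,0],[-16,-30,0],[-16,-30,0],[-16,-30,0],[-16,-30,0],[0,0,0],[0,0,0],[0,0,0]],"yaw":[0,0,0,0,0,0,0,0]}' | grep -A1 ee_pos
python3 - <<'E'
from h import *
import pickle
c=camera('wrist');save(c['img'],'w1.png');pickle.dump(c,open('w1.pkl','wb'))
E
python3 -m handwheel '{"gripper":[1,1,1,1,1,1,1,1],"slide":[[0,-33,0],[0,-33,0],[0,-33,0],[0,-33,0],[0,-33,0],[0,-33,0],[0,-33,0],[0,-33,0]],"yaw":[0,0,0,0,0,0,0,0]}' | grep -A1 ee_pos
python3 -m handwheel '{"gripper":[1,1,1],"slide":[[0,0,0],[0,0,0],[0,0,0]],"yaw":[0,0,0]}'
python3 - <<'E'
from h import *
import pickle
c=camera('wrist');save(c['img'],'w2.png');pickle.dump(c,open('w2.pkl','wb'))
E
```

```text
ee_pos: [0.3306, 0.2728, 0.3089]
tcp_rot: [179.1, 0.4, -180.0]
ee_pos: [0.4096, 0.1244, 0.307]
tcp_rot: [179.1, 0.3, 179.9]
ee_pos: [0.4091, -0.1395, 0.3032]
tcp_rot: [179.1, 0.4, -179.9]
time: 13.45
ee_pos: [0.4094, -0.1381, 0.303]
tcp_rot: [179.1, 0.4, -180.0]
wrist_force: [-0.0, 0.2, 1.3]
opening: 0.0856
grasp_force: 0.0
```

View pics/w1.png

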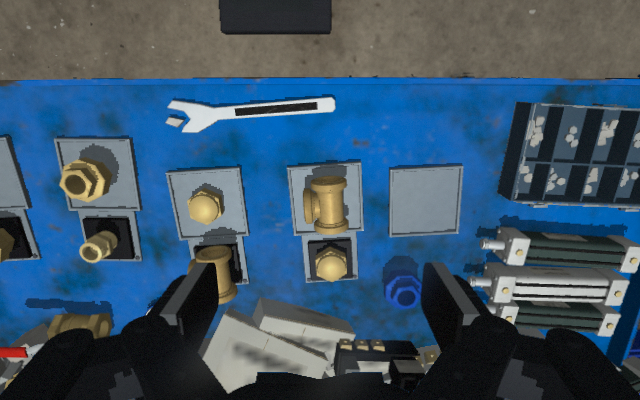

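View pics/w2.png

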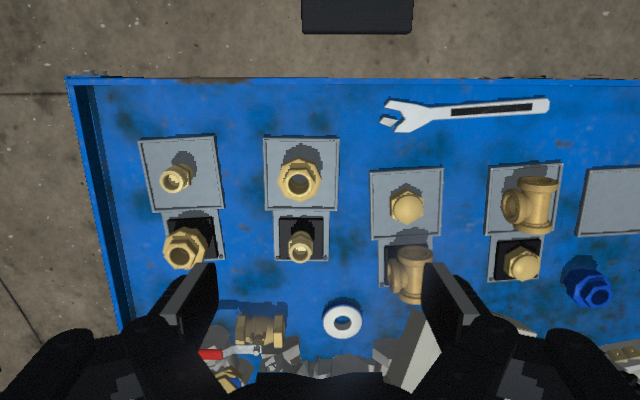

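The overhead pictures w1 and w2 (image right = +y, image down = +x) show trays as follows.
- **w1:** union (88,180), cap (206,205), tee (325,205), spare tray (424,200).
- **w2:** nipple (174,178), union (300,178), cap (407,207), tee (530,205).

Now I measure them.

```bash
cat > meas.py <<'E'
from h import *
def masks(img):
    hsv=cv2.cvtColor(img,cv2.COLOR_RGB2HSV);H,S,V=[hsv[...,i].astype(int) for i in range(3)]
    nb=~((H>95)&(H<130)&(S>110))
    br=(H>12)&(H<32)&(S>70)&(V>60)
    return nb.astype(np.uint8)*255,br.astype(np.uint8)*255
def traypix(img,uv,k=52,r=62):
    nb,_=masks(img);u,v=uv;m=np.zeros_like(nb);m[max(v-r,0):v+r,max(u-r,0):u+r]=nb[max(v-r,0):v+r,max(u-r,0):u+r]
    m=cv2.morphologyEx(m,cv2.MORPH_OPEN,cv2.getStructuringElement(cv2.MORPH_ELLIPSE,(k,k)))
    n,l=cv2.connectedComponents(m);m=(l==l[v,u]).astype(np.uint8)
    c=max(cv2.findContours(m,0,2)[0],key=cv2.contourArea)
    return cv2.boxPoints(cv2.minAreaRect(c)),cv2.minAreaRect(c)
def tray(c,uv,z=.007,**a):
    b,r=traypix(c['img'],uv,**a);X=onz(c,b,z)[:,:2];ctr=X.mean(0)
    e=np.roll(X,-1,0)-X;L=np.hypot(*e.T);an=np.degrees(np.arctan2(e[:,1],e[:,0]))
    an=(an+45)%90-45
    return ctr,L,an,b
def brass(c,uv,r=45):
    _,br=masks(c['img']);u,v=uv;br=cv2.morphologyEx(br,cv2.MORPH_OPEN,np.ones((3,3),np.uint8))
    n,l=cv2.connectedComponents(br)
    ys,xs=np.mgrid[:400,:640];i=np.argmin(np.where(l>0,(xs-u)**2+(ys-v)**2,1e9));m=(l==l.flat[i]).astype(np.uint8)
    ct=max(cv2.findContours(m,0,2)[0],key=cv2.contourArea);return ct.reshape(-1,2),m
E
python3 - <<'E'
from meas import *
import pickle
w1=pickle.load(open('w1.pkl','rb'));w2=pickle.load(open('w2.pkl','rb'))
P={}
for n,c,uv in[('nip_w1',w1,(80,165)),('tee_w1',w1,(215,225)),('cap_w1',w1,(325,205)),('spare_w1',w1,(424,200)),('uni_w2',w2,(165,195)),('nip_w2',w2,(290,195)),('tee_w2',w2,(406,210)),('cap_w2',w2,(520,210))]:
    t=tray(c,uv);P[n]=t[3].mean(0);print(n,t[0].round(4),t[1].round(3),t[2].round(1))
for n in('nip','tee','cap'): print(n,[x.round(4) for x in tri(w1,P[n+'_w1'],w2,P[n+'_w2'])])
for n,a,b in[('union',(82,180),(300,180)),('cap',(206,205),(407,207)),('tee',(325,205),(530,205)),('nip',None,(174,178))]:
    q=[]
    for c,p in((w1,a),(w2,b)):
        if p is None: continue
        ct,m=brass(c,p);x,y,w,h=cv2.boundingRect(ct);q.append(ct.mean(0));M=cv2.moments(m,True);g=(M['m10']/M['m00'],M['m01']/M['m00']);q[-1]=g
        print(n,'bbox',x,y,w,h,'cent',np.round(g,1),onz(c,[g],.025)[0].round(3),cv2.minAreaRect(ct))
    if len(q)>1: print('  tri',[z.round(4) for z in tri(w1,q[0],w2,q[1])])
v=np.hstack([cv2.resize(w2['img'][110:280,130:340],None,fx=3.5,fy=3.5,interpolation=cv2.INTER_CUBIC)])
save(v,'crop2.png')
E
```

```text
nip_w1 [ 0.4476 -0.1549] [0.096 0.106 0.103 0.108] [ -0.4  -8.9  -0.3 -12.6]
tee_w1 [ 0.4898 -0.0172] [0.094 0.111 0.101 0.112] [ 3.6 -0.1  3.8 -3.8]
cap_w1 [0.4835 0.1392] [0.092 0.111 0.099 0.11 ] [-0.2  2.2 -0.5 -1.4]
spare_w1 [0.4811 0.2703] [0.092 0.098 0.098 0.097] [-0.2  7.1 -0.5  3.5]
uni_w2 [ 0.4467 -0.3077] [0.095 0.107 0.102 0.109] [ 7.7  3.1  8.3 -0.6]
nip_w2 [ 0.4494 -0.1556] [0.091 0.11  0.098 0.11 ] [-0.1  1.  -0.3 -2.6]
tee_w2 [ 0.5081 -0.0163] [0.148 0.091 0.15  0.101] [ 2.7 -0.1  6.3 -0.6]
cap_w2 [0.4831 0.1379] [0.096 0.112 0.103 0.109] [-0.  12.1 -0.6  8.4]
nip [array([ 0.4471, -0.1557,  0.005 ]), np.float64(0.0015)]
tee [array([ 0.4952, -0.0177,  0.0092]), np.float64(0.0156)]
cap [array([0.4824, 0.1392, 0.0039]), np.float64(0.0003)]
union bbox 60 158 52 44 cent [ 85.3 179.2] [ 0.442 -0.161  0.025] ((85.037353515625, 179.10995483398438), (49.34239959716797, 42.32109069824219), 14.931416511535645)
union bbox 277 158 44 44 cent [298.9 179.2] [ 0.442 -0.159  0.025] ((299.16741943359375, 179.1312255859375), (41.16756820678711, 41.84024429321289), 19.653825759887695)
 
[... 183 characters left out ...]
 35 cent [405.9 206.1] [ 0.478 -0.024  0.025] ((406.0, 206.0), (34.0, 32.0), 90.0)
  tri [array([ 0.4825, -0.0204,  0.0116]), np.float64(0.0002)]
tee bbox 303 176 45 58 cent [325.5 204.6] [0.477 0.136 0.025] ((324.7048034667969, 204.79978942871094), (57.60139846801758, 42.998897552490234), 87.27368927001953)
tee bbox 502 176 56 58 cent [529.6 204.6] [0.477 0.135 0.025] ((527.8768310546875, 203.59173583984375), (53.117164611816406, 57.581809997558594), 8.32564926147461)
  tri [array([0.4774, 0.1365, 0.0232]), np.float64(0.0003)]
nip bbox 160 164 33 29 cent [176.3 177.8] [ 0.44  -0.309  0.025] ((176.39703369140625, 177.6617431640625), (25.210290908813477, 33.27072525024414), 59.03623962402344)
```

View pics/crop2.png

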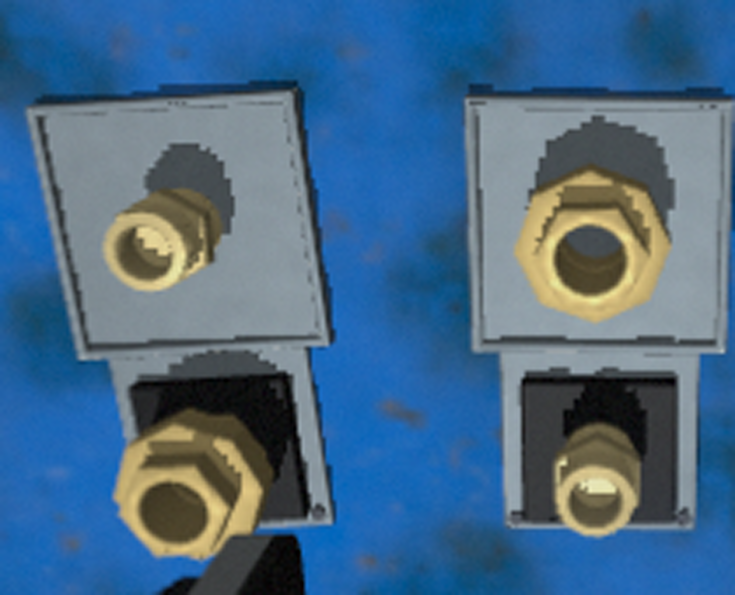

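The crop shows the nipple's top ring at (145,250) and the union's top ring at (591,258), with clear tray corners: tray_union (28,105), (297,88), (330,345), (80,358); tray_nipple (466,98), (733,98), (726,352), (474,352). Next, the other three trays.

Run:
```python
from meas import *
import pickle
w1=pickle.load(open('w1.pkl','rb'))
save(cv2.resize(w1['img'][150:300,160:470],None,fx=2.5,fy=2.5,interpolation=cv2.INTER_CUBIC),'crop3.png')
```

```text
(no output)
```

View pics/crop3.png

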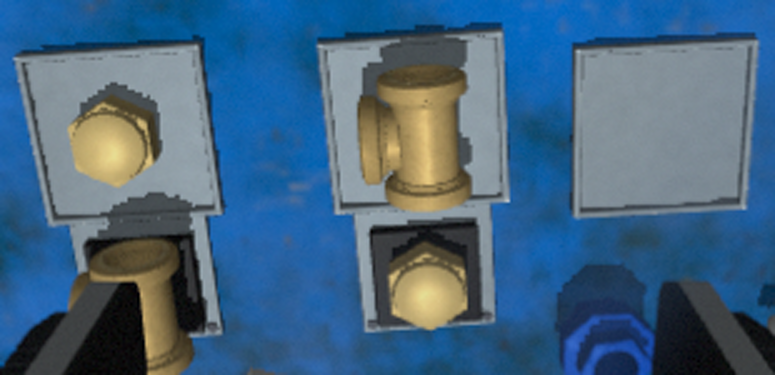

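The crop shows the cap at (112,148), the tee run from (423,75) to (430,195) with its branch to the left, an empty spare tray, and the tray corners I use now.

Run:
```python
from meas import *
import pickle
w1=pickle.load(open('w1.pkl','rb'));w2=pickle.load(open('w2.pkl','rb'))
def up(p,o,s): return (np.array(p,float)+.5)/s-.5+np.array(o)
T={'union':(w2,up([(28,105),(297,88),(330,345),(80,358)],(130,110),3.5)),'nipple':(w2,up([(466,98),(733,98),(726,352),(474,352)],(130,110),3.5)),
'tee':(w1,up([(14,57),(203,42),(222,212),(50,225)],(160,150),2.5)),'cap':(w1,up([(318,42),(502,30),(508,202),(335,215)],(160,150),2.5)),'spare':(w1,up([(574,45),(757,38),(745,208),(574,216)],(160,150),2.5))}
for n,(c,p) in T.items():
    X=onz(c,p,.007)[:,:2];e=np.roll(X,-1,0)-X
    ax=(e[1]-e[3]);ay=e[0]-e[2]
    print(n,X.mean(0).round(4),np.hypot(*e.T).round(4),'ang',np.degrees(np.arctan2(ax[1],ax[0])).round(1),np.degrees(np.arctan2(-ay[0],ay[1])).round(1))
A=onz(w1,up([(423,80),(430,190)],(160,150),2.5),.03);print('tee axis',A.round(4),np.degrees(np.arctan2(*(A[1]-A[0])[[1,0]])))
print('capdome',onz(w1,up([(112,146)],(160,150),2.5),.022).round(4))
print('nip',onz(w2,up([(145,250)],(130,110),3.5),.043).round(4),'uni',onz(w2,up([(591,258)],(130,110),3.5),.051).round(4))
```

```text
union [ 0.4406 -0.3078] [0.0955 0.0957 0.0944 0.095 ] ang 2.6 3.1
nipple [ 0.4415 -0.1568] [0.0941 0.0953 0.0947 0.095 ] ang -0.7 -0.2
tee [ 0.4818 -0.017 ] [0.0975 0.0943 0.0944 0.0943] ang 3.3 4.3
cap [0.4762 0.1378] [0.0941 0.0953 0.0943 0.0964] ang 3.9 3.9
spare [0.4795 0.2689] [0.0948 0.0953 0.0942 0.0959] ang 3.3 2.2
tee axis [[0.4455 0.1403 0.03  ]
 [0.5037 0.1443 0.03  ]] 3.9650987017304358
capdome [[ 0.4817 -0.018   0.022 ]]
nip [[ 0.4391 -0.308   0.043 ]] uni [[ 0.4403 -0.1583  0.051 ]]
```

```bash
cat > go.py <<'E'
import sys
from h import *
from scipy.spatial.transform import Rotation as Ro
def to(x,y,z,yaw=None):
    o=sensors.get_obs();R=Ro.from_euler('xyz',o['tcp_rot'],degrees=True).as_matrix()
    s=R.T@(np.array([x,y,z])-o['ee_pos'])*1000
    print('slide',s.round(1),'ee',o['ee_pos'].round(4),'rot',o['tcp_rot'].round(1),'F',o['wrist_force'].round(1),'open',round(o['opening'],4),'gf',round(o['grasp_force'],1),'t',round(o['time'],1),'' if yaw is None else 'turn %.3f'%(-np.radians((yaw-o['tcp_rot'][2]+180)%360-180)))
if __name__=='__main__': to(*map(float,sys.argv[1:]))
E
python3 go.py .439 -.308 .13 183
```

```text
slide [ -28.3 -173.   170.6] ee [ 0.4094 -0.1377  0.3031] rot [ 179.1    0.4 -179.9] F [-0.6 -0.1  0.6] open 0.0856 gf 0.0 t 13.5 turn -0.051
```

```bash
python3 -m handwheel '{"gripper":[1,1,1,1,1,1,1,1],"slide":[[-4,-25,24],[-4,-25,24],[-4,-25,24],[-4,-25,24],[-4,-25,24],[-4,-25,24],[-4,-23,26],[0,0,0]],"yaw":[0,0,0,0,0,0,0,-0.051]}' 40 >/dev/null
python3 -m handwheel '{"gripper":[1,1],"slide":[[0,0,0],[0,0,0]],"yaw":[0,0]}' >/dev/null
python3 - <<'E'
from meas import *
from go import to
import pickle
to(.439,-.308,.006,183)
c=camera('wrist');pickle.dump(c,open('w3.pkl','wb'))
uv=proj(c,[.439,-.308,.025])[0];print(uv)
u,v=uv.astype(int);save(cv2.resize(c['img'][max(v-110,0):v+110,u-160:u+160],None,fx=2,fy=2),'w3.png')
E
```

```text
slide [  0.7  -1.8 124.8] ee [ 0.4388 -0.3081  0.1308] rot [ 179.1    0.4 -177.1] F [0.3 1.2 0.1] open 0.0853 gf 0.0 t 14.3 turn -0.002
[317.70659951 195.87739771]
```

View pics/w3.png

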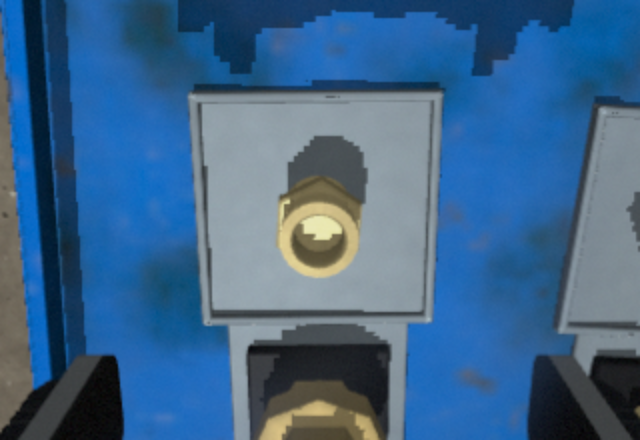

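The close view shows the nipple ring at crop (318,239), well centred with its flats left and right, and tray corners (190,95), (442,92), (430,322), (206,325).

```bash
python3 - <<'E'
from meas import *
import pickle
w2=pickle.load(open('w2.pkl','rb'));c=pickle.load(open('w3.pkl','rb'))
f=lambda p:np.array(p)/2+[157,85]-.25
g=lambda p:(np.array(p,float)+.5)/3.5-.5+[130,110]
print('ring',tri(w2,g((145,250)),c,f((318,239))))
a=[(28,105),(297,88),(330,345),(80,358)];b=[(190,95),(442,92),(430,322),(206,325)]
t=[tri(w2,g(x),c,f(y))[0] for x,y in zip(a,b)];print(np.round(t,4),np.mean(t,0).round(4))
print(onz(c,[f(y) for y in b],.007).mean(0).round(4),onz(c,[f((318,239))],.043).round(4))
E
python3 go.py .440 -.307 .007 183
```

```text
ring (array([ 0.44024675, -0.30942715,  0.03981833]), np.float64(0.00048120197090429224))
[[ 0.3972 -0.3597  0.003 ]
 [ 0.3917 -0.2641  0.0006]
 [ 0.4876 -0.2597  0.0029]
 [ 0.4909 -0.3529  0.0071]] [ 0.4418 -0.3091  0.0034]
[ 0.4416 -0.3095  0.007 ] [[ 0.4394 -0.3095  0.043 ]]
slide [-1.000e-01 -6.000e-01  1.245e+02] ee [ 0.439  -0.3082  0.1315] rot [ 179.2    0.5 -177.1] F [ 0.1 -0.5 -0.2] open 0.0852 gf 0.0 t 14.4 turn -0.002
```

```bash
python3 -m handwheel '{"gripper":[0.6,0.6,0.6,0.6,0.6,0.6,0.6,0.6],"slide":[[-0.3,-1.3,24],[-0.3,-1.3,24],[0,0,24],[0,0,20],[0,0,14],[0,0,10],[0,0,8],[0,0,0]],"yaw":[0,0,0,0,0,0,0,0]}' 40
python3 -m handwheel '{"gripper":[-1,-1,-1,-1,-1,-1,-1,-1],"slide":[[0,0,0],[0,0,0],[0,0,0],[0,0,0],[0,0,0],[0,0,0],[0,0,0],[0,0,0]],"yaw":[0,0,0,0,0,0,0,0]}' 40; python3 go.py .44 -.309 .11
```

```text
time: 15.05
ee_pos: [0.4397, -0.3094, 0.006]
tcp_rot: [179.1, 0.4, -177.1]
wrist_force: [-0.5, -0.2, 0.8]
opening: 0.068
grasp_force: 0.0
time: 15.72
ee_pos: [0.4403, -0.3104, 0.0078]
tcp_rot: [179.2, 0.5, -177.1]
wrist_force: [-1.0, 1.6, 6.0]
opening: 0.0323
grasp_force: 39.2
slide [  -0.7    2.9 -102.1] ee [ 0.4403 -0.3104  0.0078] rot [ 179.2    0.5 -177.1] F [-1.   1.6  6. ] open 0.0323 gf 39.2 t 15.7
```

```bash
python3 -m handwheel '{"gripper":[-1,-1,-1,-1,-1,-1,-1,-1],"slide":[[0,0,-15],[0,0,-30],[0,0,-35],[0,0,-35],[-1,25,0],[-2,35,0],[-3,36,0],[-3,36,0]],"yaw":[0,0,0,0,0,0,0,0]}' 40|grep -v wrist
python3 -m handwheel '{"gripper":[-1,-1,-1,-1,-1,-1,-1,-1],"slide":[[-3,36,0],[-3,36,0],[-3,36,0],[-3,36,0],[-3,36,0],[-3,36,0],[-3,36,0],[-3,36,0]],"yaw":[0,0,0,0,0,0,0,0]}' 40|grep -v wrist
python3 -m handwheel '{"gripper":[-1,-1,-1,-1,-1,-1],"slide":[[-3,36,0],[-3,36,0],[-3,36,0],[-2,30,0],[0,0,0],[0,0,0]],"yaw":[0,0,0,0,0,0]}' 40
python3 go.py .4795 .2689 .0085 183
```

```text
time: 16.38
ee_pos: [0.4411, -0.1786, 0.124]
tcp_rot: [179.2, 0.4, -177.2]
opening: 0.032
grasp_force: 40.1
time: 17.05
ee_pos: [0.4506, 0.111, 0.1285]
tcp_rot: [179.1, 0.5, -177.1]
opening: 0.0318
grasp_force: 40.1
time: 17.55
ee_pos: [0.4546, 0.2489, 0.13]
tcp_rot: [179.2, 0.4, -177.0]
wrist_force: [0.1, -1.0, -2.4]
opening: 0.0324
grasp_force: 40.1
slide [-25.1  16.8 122. ] ee [0.4546 0.2489 0.13  ] rot [ 179.2    0.4 -177. ] F [ 0.1 -1.  -2.4] open 0.0324 gf 40.1 t 17.6 turn 0.000
```

```bash
python3 -m handwheel '{"gripper":[-1,-1,-1,-1,-1,-1,-1,-1],"slide":[[-13,9,0],[-12,8,0],[0,0,35],[0,0,35],[0,0,26],[0,0,15],[0,0,10],[0,0,0]],"yaw":[0,0,0,0,0,0,0,0]}' 40
python3 -m handwheel '{"gripper":[0.3,0.3,0.3,0.3,0.3,0.3,0.3,0.3],"slide":[[0,0,0],[0,0,0],[0,0,0],[0,0,0],[0,0,-15],[0,0,-30],[0,0,-35],[0,0,-35]],"yaw":[0,0,0,0,0,0,0,0]}' 40
python3 go.py .4403 -.1585 .15 180
```

```text
time: 18.22
ee_pos: [0.4794, 0.2663, 0.0083]
tcp_rot: [179.2, 0.3, -177.2]
wrist_force: [-0.1, 0.3, -0.4]
opening: 0.0322
grasp_force: 41.1
time: 18.88
ee_pos: [0.4786, 0.2657, 0.126]
tcp_rot: [179.2, 0.4, -177.1]
wrist_force: [1.3, 0.9, 0.3]
opening: 0.0554
grasp_force: 0.0
slide [  59.4 -421.4  -30.6] ee [0.4786 0.2657 0.126 ] rot [ 179.2    0.4 -177.1] F [1.3 0.9 0.3] open 0.0554 gf 0.0 t 18.9 turn 0.050
```

```bash
python3 -m handwheel '{"gripper":[1,1,1,1,1,1,1,1],"slide":[[5,-35,-2],[5,-35,-2],[5,-35,-2],[5,-35,-2],[5,-35,-2],[5,-35,-2],[5,-35,-2],[5,-35,-2]],"yaw":[0.05,0,0,0,0,0,0,0]}' 40|grep ee_
python3 -m handwheel '{"gripper":[1,1,1,1,1,1,1],"slide":[[5,-35,-2],[5,-35,-2],[5,-35,-2],[4,-35,-2],[0,0,0],[0,0,0],[0,0,0]],"yaw":[0,0,0,0,0,0,0]}' 40|grep ee_
python3 - <<'E'
from meas import *
from go import to
import pickle
to(.4403,-.1585,.011,180)
c=camera('wrist');pickle.dump(c,open('w4.pkl','wb'))
uv=proj(c,[.4403,-.1585,.025])[0];u,v=uv.astype(int);print(u,v)
save(cv2.resize(c['img'][max(v-100,0):v+110,u-160:u+160],None,fx=2,fy=2),'w4.png')
E
```

```text
ee_pos: [0.4404, -0.016, 0.1368]
ee_pos: [0.4217, -0.1545, 0.142]
slide [-17.7  -6.  131.1] ee [ 0.4217 -0.1545  0.142 ] rot [179.1   0.4 180. ] F [-0.5 -0.2 -0.6] open 0.0853 gf 0.0 t 20.1 turn -0.001
312 214
```

View pics/w4.png

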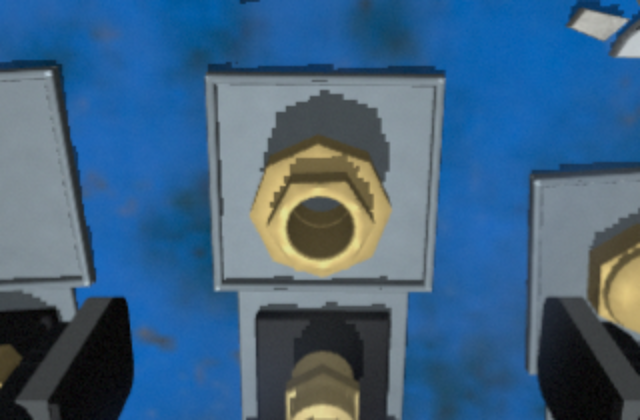

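The union's ring centre is at crop (320,228) and the tray corners at (207,77), (445,75), (432,290), (216,291). The union sits central and roughly square.

```bash
python3 - <<'E'
from meas import *
import pickle
w2=pickle.load(open('w2.pkl','rb'));c=pickle.load(open('w4.pkl','rb'))
f=lambda p:np.array(p)/2+[152,114]-.25
g=lambda p:(np.array(p,float)+.5)/3.5-.5+[130,110]
print('ring',tri(w2,g((591,258)),c,f((320,228))),onz(c,[f((320,228))],.051))
b=[(207,77),(445,75),(432,290),(216,291)]
print(onz(c,[f(y) for y in b],.007).mean(0).round(4))
E
python3 go.py .4405 -.158 .010 180
```

```text
ring (array([ 0.43942189, -0.15846177,  0.05455316]), np.float64(0.0007055826160316678)) [[ 0.44101263 -0.15882529  0.051     ]]
[ 0.4417 -0.1568  0.007 ]
slide [-17.8  -6.  132. ] ee [ 0.4219 -0.154   0.142 ] rot [ 179.1    0.4 -180. ] F [0.1 0.2 0.6] open 0.0854 gf 0.0 t 20.2 turn 0.000
```

```bash
python3 -m handwheel '{"gripper":[0.85,0.85,0.85,0.85,0.85,0.85,0.85,0.85],"slide":[[-18,-6.5,0],[0,0,25],[0,0,30],[0,0,30],[0,0,22],[0,0,15],[0,0,10],[0,0,0]],"yaw":[0,0,0,0,0,0,0,0]}' 50
python3 -m handwheel '{"gripper":[-1,-1,-1,-1,-1,-1,-1,-1],"slide":[[0,0,0],[0,0,0],[0,0,0],[0,0,0],[0,0,0],[0,0,0],[0,0,0],[0,0,0]],"yaw":[0,0,0,0,0,0,0,0]}' 50
python3 go.py .44 -.158 .12
```

```text
time: 20.85
ee_pos: [0.4397, -0.1576, 0.0079]
tcp_rot: [179.1, 0.2, -179.9]
wrist_force: [-0.1, 0.9, 0.3]
opening: 0.0793
grasp_force: 0.0
time: 21.52
ee_pos: [0.4416, -0.1591, 0.0115]
tcp_rot: [179.1, 0.5, -180.0]
wrist_force: [-0.3, 2.7, 7.7]
opening: 0.0524
grasp_force: 52.6
slide [   0.6    2.8 -108.5] ee [ 0.4416 -0.1591  0.0115] rot [ 179.1    0.5 -180. ] F [-0.3  2.7  7.7] open 0.0524 gf 52.6 t 21.5
```

```bash
python3 -m handwheel '{"gripper":[-1,-1,-1,-1,-1,-1,-1,-1],"slide":[[0,0,-15],[0,0,-30],[0,0,-35],[0,-30,-10],[0,-36,0],[0,-36,0],[0,-30,0],[0,-16,0]],"yaw":[0,0,0,0,0,0,0,0]}' 50|grep -v wrist
python3 -m handwheel '{"gripper":[-1,-1,-1],"slide":[[0,0,0],[0,0,0],[0,0,0]],"yaw":[-0.05,0,0]}' 50
python3 go.py .4418 -.309 .0115 183
```

```text
time: 22.18
ee_pos: [0.4397, -0.3115, 0.0977]
tcp_rot: [179.2, 0.4, 179.9]
opening: 0.0522
grasp_force: 53.3
time: 22.43
ee_pos: [0.4399, -0.3082, 0.0975]
tcp_rot: [179.1, 0.4, -177.2]
wrist_force: [-1.2, 0.1, -1.9]
opening: 0.0522
grasp_force: 53.3
slide [-1.3 -2.2 86. ] ee [ 0.4399 -0.3082  0.0975] rot [ 179.1    0.4 -177.2] F [-1.2  0.1 -1.9] open 0.0522 gf 53.3 t 22.4 turn -0.004
```

```bash
python3 -m handwheel '{"gripper":[-1,-1,-1,-1,-1,-1,-1],"slide":[[-1.3,-2.2,20],[0,0,25],[0,0,20],[0,0,12],[0,0,8],[0,0,0],[0,0,0]],"yaw":[0,0,0,0,0,0,0]}' 50
python3 -m handwheel '{"gripper":[0.6,0.6,0.6,0.6,0.6,0.6,0.6,0.6],"slide":[[0,0,0],[0,0,0],[0,0,0],[0,0,0],[0,0,-10],[0,0,-30],[0,0,-35],[0,0,-35]],"yaw":[0,0,0,0,0,0,0,0]}' 50
python3 - <<'E'
from meas import *
from go import to
import pickle
to(.4795,.2655,.15,183)
c=camera('wrist');pickle.dump(c,open('w5.pkl','wb'))
ct,m=brass(c,tuple(proj(c,[.44,-.309,.03])[0].astype(int)));g=ct.mean(0);print(g,onz(c,[g],.03),proj(c,[.4413,-.309,.03]))
E
```

```text
time: 23.02
ee_pos: [0.4423, -0.309, 0.0131]
tcp_rot: [179.2, 0.4, -177.1]
wrist_force: [-0.0, -0.2, -2.3]
opening: 0.0521
grasp_force: 54.0
time: 23.68
ee_pos: [0.4407, -0.3107, 0.1242]
tcp_rot: [179.1, 0.4, -177.1]
wrist_force: [1.4, -0.4, -0.5]
opening: 0.0683
grasp_force: 0.0
slide [-67.6 573.8 -16.5] ee [ 0.4407 -0.3107  0.1242] rot [ 179.1    0.4 -177.1] F [ 1.4 -0.4 -0.5] open 0.0683 gf 0.0 t 23.7 turn -0.002
[318.18181818 202.23636364] [[ 0.44192392 -0.31027078  0.03      ]] [[320.02891007 201.47419661]]
```

```bash
python3 -m handwheel '{"gripper":[0.5,0.5,0.5,0.5,0.5,0.5,0.5,0.5],"slide":[[-4,30,-2],[-4,35,-2],[-4,35,-1],[-4,35,-1],[-4,35,0],[-4,35,0],[-4,35,0],[-4,35,0]],"yaw":[0,0,0,0,0,0,0,0]}' 40|grep ee_
python3 -m handwheel '{"gripper":[0.5,0.5,0.5,0.5,0.5,0.5,0.5,0.5],"slide":[[-4,35,0],[-4,35,0],[-4,35,0],[-4,35,0],[-4,35,0],[-4,35,0],[-4,35,0],[-4,35,0]],"yaw":[0,0,0,0,0,0,0,0]}' 40|grep ee_
python3 -m handwheel '{"gripper":[0.5,0.5,0.5,0.5],"slide":[[-3,20,0],[0,0,0],[0,0,0],[0,0,0]],"yaw":[0,0,0,0]}' 40|grep ee_
python3 - <<'E'
from meas import *
from go import to
c=camera('wrist')
ct,m=brass(c,tuple(proj(c,[.4793,.266,.03])[0].astype(int)));print(ct.mean(0),onz(c,[ct.mean(0)],.026),cv2.boundingRect(ct))
to(.4793,.266,.0095,183)
E
```

```text
ee_pos: [0.4593, -0.0332, 0.1337]
ee_pos: [0.4772, 0.2483, 0.1381]
ee_pos: [0.4793, 0.2662, 0.1378]
[316.60294118 193.36764706] [[0.47944703 0.26549347 0.026     ]] (298, 170, 40, 48)
slide [  1.   -1.7 128.4] ee [0.4794 0.2658 0.1379] rot [ 179.1    0.4 -177.2] F [ 0.3  0.2 -0.7] open 0.0638 gf 0.0 t 25.4 turn -0.003
```

Nipple is as parked. Grasp it and carry it to tray_nipple (0.4416, -0.1568).

```bash
python3 -m handwheel '{"gripper":[0.5,0.5,0.5,0.5,0.5,0.5,0.5,0.5],"slide":[[0,0,25],[0,-1.5,30],[0,0,30],[0,0,22],[0,0,12],[0,0,9],[0,0,0],[0,0,0]],"yaw":[0,0,0,0,0,0,0,0]}' 40|grep ee_
python3 -m handwheel '{"gripper":[-1,-1,-1,-1,-1,-1,-1,-1],"slide":[[0,0,0],[0,0,0],[0,0,0],[0,0,0],[0,0,0],[0,0,0],[0,0,0],[0,0,-10]],"yaw":[0,0,0,0,0,0,0,0]}' 40
python3 -m handwheel '{"gripper":[-1,-1,-1,-1,-1,-1,-1,-1],"slide":[[0,0,-30],[0,0,-35],[0,0,-35],[3,-25,0],[3,-35,0],[3,-35,0],[3,-35,0],[3,-35,0]],"yaw":[0,0,0,0,0,0,0,0]}' 40|grep -v wrist
python3 -m handwheel '{"gripper":[-1,-1,-1,-1,-1,-1,-1,-1],"slide":[[3,-35,0],[3,-35,0],[3,-35,0],[3,-35,0],[3,-35,0],[3,-35,0],[0,0,0],[0,0,0]],"yaw":[0.025,0.025,0,0,0,0,0,0]}' 40|grep -v wrist
python3 go.py .4416 -.1568 .0095 180
```

```text
ee_pos: [0.4807, 0.2669, 0.0105]
time: 26.78
ee_pos: [0.4796, 0.2666, 0.019]
tcp_rot: [179.2, 0.3, -177.1]
wrist_force: [-0.5, -0.1, -2.1]
opening: 0.032
grasp_force: 39.7
time: 27.45
ee_pos: [0.4725, 0.0985, 0.118]
tcp_rot: [179.1, 0.5, -177.1]
opening: 0.032
grasp_force: 40.1
time: 28.12
ee_pos: [0.4572, -0.1119, 0.1145]
tcp_rot: [179.1, 0.4, 179.8]
opening: 0.0321
grasp_force: 40.1
slide [ 16.2 -46.5 104.2] ee [ 0.4572 -0.1119  0.1145] rot [179.1   0.4 179.8] F [ 0.7  1.  -1.7] open 0.0321 gf 40.1 t 28.1 turn -0.004
```

```bash
python3 -m handwheel '{"gripper":[-1,-1,-1,-1,-1,-1,-1,-1],"slide":[[8,-23,0],[8,-23.5,0],[0,0,25],[0,0,30],[0,0,25],[0,0,14],[0,0,9],[0,0,0]],"yaw":[0,0,0,0,0,0,0,0]}' 40|grep -A2 ee_
python3 -m handwheel '{"gripper":[0.3,0.3,0.3,0.3,0.3,0.3,0.3,0.3],"slide":[[0,0,0],[0,0,0],[0,0,0],[0,0,0],[0,0,-10],[0,0,-30],[0,0,-35],[0,0,-35]],"yaw":[0,0,0,0,0,0,0,0]}' 40|grep ee_
python3 -m handwheel '{"gripper":[1,1,1],"slide":[[0,0,-10],[0,0,0],[0,0,0]],"yaw":[0,0,0]}' 40|grep ee_
python3 - <<'E'
from meas import *
from go import to
c=camera('wrist')
ct,m=brass(c,tuple(proj(c,[.4416,-.1568,.03])[0].astype(int)));print(ct.mean(0),onz(c,[ct.mean(0)],.026),cv2.boundingRect(ct))
to(.482,-.0185,.14,183.5)
E
```

```text
ee_pos: [0.4424, -0.1541, 0.0099]
tcp_rot: [179.1, 0.4, -179.9]
wrist_force: [0.4, -0.2, -1.7]
ee_pos: [0.4408, -0.1568, 0.1217]
ee_pos: [0.4417, -0.1573, 0.1305]
[319.73015873 194.6031746 ] [[ 0.44059267 -0.15573249  0.026     ]] (301, 169, 42, 50)
slide [-40.9 138.7  -8.3] ee [ 0.4411 -0.1571  0.1293] rot [179.1   0.3 180. ] F [-0.5  0.4 -0.6] open 0.0851 gf 0.0 t 29.8 turn -0.061
```

```bash
python3 -m handwheel '{"gripper":[1,1,1,1,1,1,1,1],"slide":[[-9,28,-2],[-8,28,-2],[-8,28,-2],[-8,28,-2],[-8,27,0],[0,0,0],[0,0,0],[0,0,0]],"yaw":[0,0,0,0,0,-0.06,0,0]}' 40|grep ee_
python3 - <<'E'
from meas import *
from go import to
import pickle
c=camera('wrist');pickle.dump(c,open('w6.pkl','wb'))
w1=pickle.load(open('w1.pkl','rb'))
ct,m=brass(c,tuple(proj(c,[.482,-.018,.015])[0].astype(int)));g=ct.mean(0)
g1=brass(w1,(206,205))[0].mean(0)
print(g,onz(c,[g],.018),cv2.boundingRect(ct),tri(w1,g1,c,g))
u,v=g.astype(int);save(cv2.resize(c['img'][max(v-100,0):v+100,u-130:u+130],None,fx=2.5,fy=2.5),'w6.png');print(u,v)
to(.482,-.0185,.005,183.5)
E
```

```text
ee_pos: [0.4816, -0.0181, 0.1389]
[314.97959184 189.15306122] [[ 0.48092281 -0.02002203  0.018     ]] (288, 160, 53, 60) (array([ 0.48414113, -0.01982063,  0.00568089]), np.float64(0.0007327201988982794))
314 189
slide [  0.4  -2.  134.1] ee [ 0.4817 -0.0185  0.1391] rot [ 179.1    0.3 -176.7] F [0.  0.2 0.1] open 0.0855 gf 0.0 t 30.5 turn -0.003
```

View pics/w6.png

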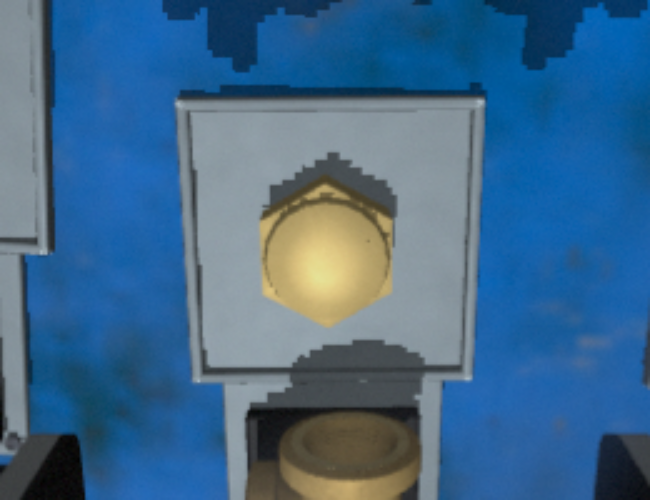

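The cap is square to the fingers, dome at crop (327,255), and the tray corners are (177,98), (485,97), (471,380), (194,381).

```bash
python3 -m handwheel '{"gripper":[0.75,0.75,0.75,0.75,0.75,0.75,0.75,0.75],"slide":[[0.5,-3,20],[0,0,30],[0,0,30],[0,0,25],[0,0,15],[0,0,8],[0,0,4],[0,0,0]],"yaw":[0,0,0,0,0,0,0,0]}' 35|grep ee_
python3 -m handwheel '{"gripper":[-1,-1,-1,-1,-1,-1,-1,-1],"slide":[[0,0,0],[0,0,0],[0,0,0],[0,0,0],[0,0,0],[0,0,0],[0,0,0],[0,0,0]],"yaw":[0,0,0,0,0,0,0,0]}' 35
python3 - <<'E'
from meas import *
import pickle
c=pickle.load(open('w6.pkl','rb'))
b=np.array([(177,98),(485,97),(471,380),(194,381)])/2.5+[184,89]-.3
print(onz(c,b,.007).mean(0))
E
python3 go.py .4795 .266 .12
```

```text
ee_pos: [0.4824, -0.0197, 0.0078]
time: 31.8
ee_pos: [0.4835, -0.0194, 0.0095]
tcp_rot: [179.2, 0.5, -176.6]
wrist_force: [-2.0, -1.0, 6.4]
opening: 0.0399
grasp_force: 35.5
[ 0.48238893 -0.01861872  0.007     ]
slide [ -14.1  286.7 -106.3] ee [ 0.4835 -0.0194  0.0095] rot [ 179.2    0.5 -176.6] F [-2.  -1.   6.4] open 0.0399 gf 35.5 t 31.8
```

```bash
python3 -m handwheel '{"gripper":[-1,-1,-1,-1,-1,-1,-1,-1],"slide":[[0,0,-10],[0,0,-30],[0,0,-35],[0,0,-35],[0,25,0],[0,36,0],[0,36,0],[0,36,0]],"yaw":[0,0,0,0,0,0,0,0]}' 35|grep -v wrist
python3 -m handwheel '{"gripper":[-1,-1,-1,-1,-1,-1,-1,-1],"slide":[[0,36,0],[0,36,0],[0,36,0],[0,36,0],[0,10,0],[0,0,0],[0,0,0],[0,0,0]],"yaw":[0,0,0,0,0,0,0,0]}' 35|grep -v wrist
python3 go.py .4815 .2685 .010 183
```

```text
time: 32.47
ee_pos: [0.474, 0.1131, 0.1214]
tcp_rot: [179.1, 0.5, -176.6]
opening: 0.0397
grasp_force: 35.6
time: 33.13
ee_pos: [0.4649, 0.2647, 0.1228]
tcp_rot: [179.2, 0.4, -176.6]
opening: 0.0395
grasp_force: 35.7
slide [-16.    1.2 112.9] ee [0.4649 0.2647 0.1228] rot [ 179.2    0.4 -176.6] F [-0.1  0.6  0.5] open 0.0395 gf 35.7 t 33.1 turn 0.007
```

```bash
python3 -m handwheel '{"gripper":[-1,-1,-1,-1,-1,-1,-1,-1],"slide":[[-16,1,0],[0,0,30],[0,0,35],[0,0,24],[0,0,14],[0,0,9],[0,0,0],[0,0,0]],"yaw":[0,0,0,0,0,0,0,0]}' 35
python3 -m handwheel '{"gripper":[0.4,0.4,0.4,0.4,0.4,0.4,0.4,0.4],"slide":[[0,0,0],[0,0,0],[0,0,0],[0,0,0],[0,0,-10],[0,0,-30],[0,0,-35],[0,0,-35]],"yaw":[0,0,0,0,0,0,0,0]}' 40|grep ee_
python3 -m handwheel '{"gripper":[1,1,1],"slide":[[0,0,-10],[0,0,0],[0,0,0]],"yaw":[0,0,0]}' 40|grep ee_
python3 - <<'E'
from meas import *
from go import to
c=camera('wrist')
ct,m=brass(c,tuple(proj(c,[.4795,.2685,.015])[0].astype(int)));g=ct.mean(0);print(g,onz(c,[g],.018),cv2.boundingRect(ct))
to(.4774,.1385,.14,183.9)
E
```

```text
time: 33.8
ee_pos: [0.4819, 0.2682, 0.0111]
tcp_rot: [179.1, 0.4, -176.6]
wrist_force: [-0.4, -0.0, -0.9]
opening: 0.0395
grasp_force: 37.4
ee_pos: [0.4802, 0.2673, 0.1222]
ee_pos: [0.481, 0.2676, 0.1313]
[318.84210526 189.96842105] [[0.47902828 0.26853526 0.018     ]] (292, 160, 54, 61)
slide [  10.7 -128.2  -12. ] ee [0.4805 0.2673 0.13  ] rot [ 179.2    0.4 -176.6] F [ 0.9 -0.2 -0.1] open 0.0852 gf 0.0 t 34.8 turn -0.008
```

```bash
python3 -m handwheel '{"gripper":[1,1,1,1,1,1,1,1],"slide":[[3,-30,-3],[3,-33,-3],[2,-33,-3],[2,-32,-3],[0,0,0],[0,0,0],[0,0,0],[0,0,0]],"yaw":[0,0,0,0,-0.008,0,0,0]}' 50|grep ee_
python3 - <<'E'
from meas import *
from go import to
import pickle
c=camera('wrist');pickle.dump(c,open('w7.pkl','wb'))
ct,m=brass(c,tuple(proj(c,[.4774,.1385,.025])[0].astype(int)));print(cv2.boundingRect(ct))
u,v=proj(c,[.4774,.1385,.025])[0].astype(int)
save(cv2.resize(c['img'][max(v-100,0):v+100,u-130:u+130],None,fx=2.5,fy=2.5),'w7.png');print(u,v)
to(.4774,.1385,.010,183.9)
E
```

```text
ee_pos: [0.478, 0.1395, 0.1396]
(275, 144, 76, 97)
316 191
slide [  1.5  -3.  129.8] ee [0.4781 0.1396 0.1398] rot [ 179.2    0.3 -176. ] F [0.4 0.2 0.3] open 0.0855 gf 0.0 t 35.5 turn 0.001
```

View pics/w7.png

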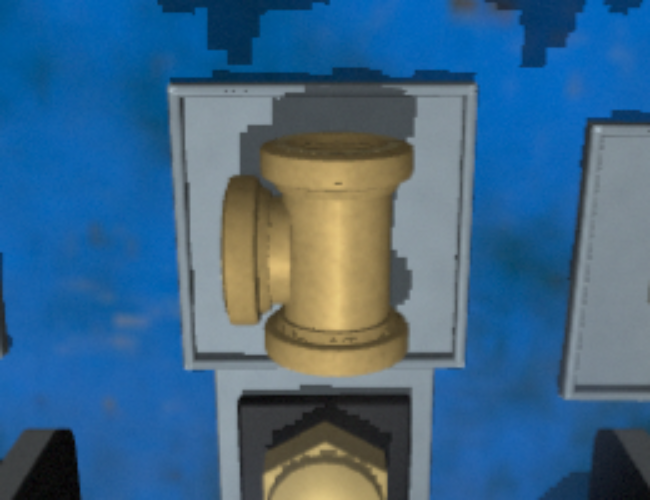

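The tee's branch flange is centred at crop (240,250), the barrel at (338,255), and the tray corners are (170,84), (477,83), (464,367), (186,368). The tee is square to the fingers.

```bash
python3 - <<'E'
from meas import *
import pickle
c=pickle.load(open('w7.pkl','rb'));w1=pickle.load(open('w1.pkl','rb'))
f=lambda p:np.array(p)/2.5+[186,91]-.3
print(onz(c,f([(240,250),(338,255),(222,250),(392,255)]),.026).round(4))
print('tray',onz(c,f([(170,84),(477,83),(464,367),(186,368)]),.007).mean(0).round(4))
print('run ends',onz(c,f([(337,133),(338,372)]),.026).round(4))
q=brass(w1,(325,205))[0].mean(0);p=brass(c,tuple(f((330,250)).astype(int)))[0].mean(0);print('h',tri(w1,q,c,p))
E
python3 go.py .477 .1385 .010 183.9
```

```text
[[0.4782 0.1125 0.026 ]
 [0.4779 0.1421 0.026 ]
 [0.4786 0.1071 0.026 ]
 [0.4768 0.1584 0.026 ]]
tray [0.4764 0.138  0.007 ]
run ends [[0.4411 0.1391 0.026 ]
 [0.5164 0.1448 0.026 ]]
h (array([0.47042486, 0.13203351, 0.04985179]), np.float64(0.0021044650652927905))
slide [  1.9  -3.  129.8] ee [0.4781 0.1396 0.1398] rot [ 179.2    0.3 -176. ] F [0.4 0.2 0.3] open 0.0855 gf 0.0 t 35.5 turn 0.001
```

```bash
python3 -m handwheel '{"gripper":[1,1,1,1,1,1,1,1],"slide":[[0.5,-8.5,15],[0,0,30],[0,0,32],[0,0,25],[0,0,15],[0,0,8],[0,0,5],[0,0,0]],"yaw":[0,0,0,0,0,0,0,0]}' 60|grep -A2 ee_
python3 -m handwheel '{"gripper":[-1,-1,-1,-1,-1,-1,-1,-1],"slide":[[0,0,0],[0,0,0],[0,0,0],[0,0,0],[0,0,0],[0,0,0],[0,0,0],[0,0,0]],"yaw":[0,0,0,0,0,0,0,0]}' 60
python3 go.py .4822 -.0215 .12 183.8
```

```text
ee_pos: [0.479, 0.1327, 0.0099]
tcp_rot: [179.2, 0.4, -176.1]
wrist_force: [0.4, 0.1, 0.1]
time: 36.82
ee_pos: [0.4801, 0.1324, 0.0119]
tcp_rot: [179.1, 0.5, -176.1]
wrist_force: [-0.9, -0.2, 4.3]
opening: 0.0482
grasp_force: 61.0
slide [   7.3 -152.  -110.5] ee [0.4801 0.1324 0.0119] rot [ 179.1    0.5 -176.1] F [-0.9 -0.2  4.3] open 0.0482 gf 61.0 t 36.8 turn 0.001
```

```bash
python3 -m handwheel '{"gripper":[-1,-1,-1,-1,-1,-1,-1,-1],"slide":[[0,0,-10],[0,0,-30],[0,0,-35],[0,0,-35],[1,-25,0],[2,-36,0],[2,-36,0],[1,-30,0]],"yaw":[0,0,0,0,0,0,0,0]}' 60|grep -v wrist
python3 -m handwheel '{"gripper":[-1,-1,-1,-1],"slide":[[1,-23,0],[0,0,0],[0,0,0],[0,0,0]],"yaw":[0,0,0,0]}' 60
python3 go.py .484 -.023 .012 183.9
```

```text
time: 37.48
ee_pos: [0.481, 0.0018, 0.1197]
tcp_rot: [179.2, 0.5, -176.1]
opening: 0.0484
grasp_force: 62.7
time: 37.82
ee_pos: [0.4818, -0.0193, 0.1187]
tcp_rot: [179.1, 0.4, -176.1]
wrist_force: [-0.4, 0.1, -2.7]
opening: 0.0484
grasp_force: 62.7
slide [ -1.1  -5.5 106.6] ee [ 0.4818 -0.0193  0.1187] rot [ 179.1    0.4 -176.1] F [-0.4  0.1 -2.7] open 0.0484 gf 62.7 t 37.8 turn -0.001
```

```bash
python3 -m handwheel '{"gripper":[-1,-1,-1,-1,-1,-1,-1],"slide":[[-1.1,-5,20],[0,0,30],[0,0,30],[0,0,15],[0,0,10],[0,0,0],[0,0,0]],"yaw":[0,0,0,0,0,0,0]}' 60
python3 -m handwheel '{"gripper":[0.7,0.7,0.7,0.7,0.7,0.7,0.7,0.7],"slide":[[0,0,0],[0,0,0],[0,0,0],[0,0,0],[0,0,-10],[0,0,-30],[0,0,-35],[0,0,-35]],"yaw":[0,0,0,0,0,0,0,0]}' 40|grep ee_
python3 -m handwheel '{"gripper":[1,1,1],"slide":[[0,0,-15],[0,0,0],[0,0,0]],"yaw":[0,0,0]}' 40|grep ee_
python3 - <<'E'
from meas import *
from go import to
import pickle
c=camera('wrist');pickle.dump(c,open('w8.pkl','wb'))
_,br=masks(c['img']);u,v=proj(c,[.482,-.02,.026])[0].astype(int)
ct,m=brass(c,(u,v));print(cv2.boundingRect(ct),u,v)
row=int(proj(c,[.4825,-.02,.026])[0][1]);xs=np.where(br[row,200:440])[0]+200;print('y span',onz(c,[(xs[0],row),(xs[-1],row)],.026).round(4))
save(cv2.resize(c['img'][max(v-100,0):v+100,u-130:u+130],None,fx=2.5,fy=2.5),'w8.png')
to(.4813,.268,.14,183.5)
E
```

```text
time: 38.4
ee_pos: [0.4842, -0.022, 0.0136]
tcp_rot: [179.1, 0.4, -176.0]
wrist_force: [0.3, 0.0, -1.5]
opening: 0.0483
grasp_force: 63.1
ee_pos: [0.4826, -0.0245, 0.1249]
ee_pos: [0.4837, -0.0248, 0.1395]
(287, 143, 76, 97) 324 190
y span [[ 0.4843 -0.0486  0.026 ]
 [ 0.4811  0.0011  0.026 ]]
slide [-18.1 292.2   2.6] ee [ 0.4831 -0.0248  0.1382] rot [ 179.2    0.4 -176.1] F [-0.6  0.8  0.5] open 0.0857 gf 0.0 t 39.4 turn 0.007
```

```bash
python3 -m handwheel '{"gripper":[0.75,0.75,0.75,0.75,0.75,0.75,0.75,0.75],"slide":[[-2,30,0],[-2,36,0],[-2,36,0],[-2,36,0],[-2,36,0],[-2,36,0],[-2,36,0],[-4,46e-1,0]],"yaw":[0,0,0,0,0,0,0,0]}' 35|grep ee_
python3 -m handwheel '{"gripper":[0.75,0.75,0.75,0.75],"slide":[[0,35,0],[0,0,0],[0,0,0],[0,0,0]],"yaw":[0,0,0,0]}' 35|grep ee_
python3 go.py .481 .268 .009 183.5
```

```text
ee_pos: [0.4826, 0.2307, 0.1402]
ee_pos: [0.4811, 0.2608, 0.1413]
slide [  0.3   5.4 132.4] ee [0.4811 0.2608 0.1413] rot [ 179.2    0.3 -176.1] F [ 0.4 -0.2 -0.5] open 0.0749 gf 0.0 t 40.4 turn 0.007
```

```bash
python3 -m handwheel '{"gripper":[0.75,0.75,0.75,0.75,0.75,0.75,0.75,0.75],"slide":[[0,5.5,20],[0,0,30],[0,0,30],[0,0,25],[0,0,15],[0,0,8],[0,0,4],[0,0,0]],"yaw":[0,0,0,0,0,0,0,0]}' 35|grep ee_
python3 -m handwheel '{"gripper":[-1,-1,-1,-1,-1,-1,-1,-1],"slide":[[0,0,0],[0,0,0],[0,0,0],[0,0,0],[0,0,0],[0,0,0],[0,0,0],[0,0,0]],"yaw":[0,0,0,0,0,0,0,0]}' 35
python3 -m handwheel '{"gripper":[-1,-1,-1,-1,-1,-1,-1,-1],"slide":[[0,0,-10],[0,0,-30],[0,0,-35],[0,0,-35],[0,-25,0],[0,-36,0],[0,-36,0],[0,-32,0]],"yaw":[0,0,0,0,0,0,0,0]}' 35|grep -v wrist
python3 -m handwheel '{"gripper":[-1,-1,-1],"slide":[[0,0,0],[0,0,0],[0,0,0]],"yaw":[0,0,0]}' 35
python3 go.py .4785 .138 .011 183.9
```

```text
ee_pos: [0.482, 0.2681, 0.0103]
time: 41.7
ee_pos: [0.4828, 0.2692, 0.012]
tcp_rot: [179.1, 0.5, -176.1]
wrist_force: [-0.7, -1.0, 6.4]
opening: 0.0394
grasp_force: 35.3
time: 42.37
ee_pos: [0.4901, 0.1372, 0.1198]
tcp_rot: [179.1, 0.5, -176.1]
opening: 0.0396
grasp_force: 35.6
time: 42.62
ee_pos: [0.4904, 0.1387, 0.1194]
tcp_rot: [179.1, 0.5, -176.1]
wrist_force: [0.2, -0.4, -0.3]
opening: 0.0394
grasp_force: 35.6
slide [ 12.7  -1.5 108.2] ee [0.4904 0.1387 0.1194] rot [ 179.1    0.5 -176.1] F [ 0.2 -0.4 -0.3] open 0.0394 gf 35.6 t 42.6 turn -0.001
```

```bash
python3 -m handwheel '{"gripper":[-1,-1,-1,-1,-1,-1,-1,-1],"slide":[[11,-1,0],[0,0,30],[0,0,33],[0,0,22],[0,0,12],[0,0,9],[0,0,0],[0,0,0]],"yaw":[0,0,0,0,0,0,0,0]}' 35
python3 -m handwheel '{"gripper":[0.4,0.4,0.4,0.4,0.4,0.4,0.4,0.4],"slide":[[0,0,0],[0,0,0],[0,0,0],[0,0,0],[0,0,-10],[0,0,-30],[0,0,-35],[0,0,-35]],"yaw":[0,0,0,0,0,0,0,0]}' 40|grep ee_
python3 -m handwheel '{"gripper":[1,1,1,1,1,1,1,1],"slide":[[0,0,-10],[0,0,-35],[0,0,-35],[0,0,-35],[5,-35,-30],[5,-35,0],[0,-35,0],[0,-35,0]],"yaw":[0,0,0,0,0,0,0,0]}' 40|grep ee_
python3 -m handwheel '{"gripper":[1,1,1,1,1,1,1,1],"slide":[[10,-35,0],[10,-30,0],[10,0,0],[10,0,0],[10,0,0],[10,0,0],[0,0,0],[0,0,0]],"yaw":[0,0,0,0,0,0,0,0]}' 40
python3 - <<'E'
from meas import *
c=camera('wrist');save(c['img'],'w9.png')
for n,p in dict(cap=(.4763,.138,.018),tee=(.4822,-.018,.026),union=(.4413,-.309,.03),nipple=(.4416,-.1568,.026)).items():
    uv=proj(c,p)[0];M=brass(c,tuple(uv.astype(int)))[1];M=cv2.moments(M,True);g=(M['m10']/M['m00'],M['m01']/M['m00']);print(n,p,onz(c,[g],p[2])[0].round(4),np.round(g))
E
```

```text
time: 43.28
ee_pos: [0.4804, 0.1391, 0.0133]
tcp_rot: [179.1, 0.5, -176.1]
wrist_force: [0.1, 0.2, -0.7]
opening: 0.0394
grasp_force: 38.2
ee_pos: [0.4787, 0.1365, 0.1243]
ee_pos: [0.478, -0.0035, 0.2638]
time: 45.28
ee_pos: [0.4225, -0.0704, 0.2615]
tcp_rot: [179.2, 0.5, -176.0]
wrist_force: [-0.6, 1.2, 1.4]
opening: 0.0855
grasp_force: 0.0
cap (0.4763, 0.138, 0.018) [0.4759 0.1354 0.018 ] [487. 214.]
tee (0.4822, -0.018, 0.026) [ 0.4814 -0.0197  0.026 ] [357. 213.]
union (0.4413, -0.309, 0.03) [ 0.4414 -0.3094  0.03  ] [ 93. 163.]
nipple (0.4416, -0.1568, 0.026) [ 0.4392 -0.1546  0.026 ] [238. 169.]
```

View pics/w9.png

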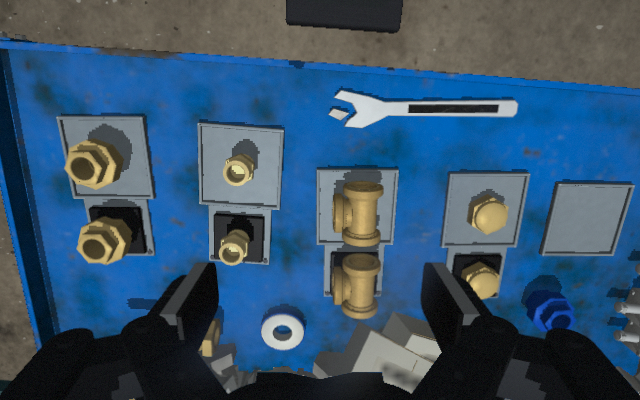

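The picture shows union (93,163), nipple (238,169), tee (357,213) and cap (487,214) each central in front of its own sample. The spare tray (588,218) is empty and the wrench is where it was.

```bash
python3 -c "
from workcell import ticket
print(ticket.job_done())"
```

```text
the job is handed in; nothing more can be done
None
```

Tee, union, nipple and cap each stand upright within about 3 mm of the middle of their own tray, the spare tray is empty and the wrench untouched; the job was handed in at about 45 s of the 144 s allowed.

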